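# Set the gas-ballast cap a quarter turn open and hold it

## Robot

A 6-joint arm with a two-finger parallel gripper is mounted at the origin on the work surface. World frame = base frame: x ahead of the robot, y to its left, z up, the work surface at z = 0. Lengths are in m, angles in degrees, forces in N, time in s.
With the tool pointing down it reaches from about 0.25 to 0.725 m from the base axis. Payload 9.7 kg.
Tool frame: the origin (TCP) lies at the very end of the fingers, on their centre line; the grasp point (between the pads) lies 19 mm behind it; z points along the fingers, y is the line along which they close (so a half turn about z gives the same grasp; the last joint's range is limited). The gripper opens to 85 mm and grips with 20 to 120 N. Pads are 22 mm wide; open, the fingers measure 114 mm over their backs; the gripper's body (76 mm by 85 mm) begins 54 mm behind the grasp point. The pads swing forward as they close: fully open they stand 13 mm farther back than shut.
Start: joints at [-70.989, 4.979, 10.078, 95.1, 0, 90], TCP at [0.179, -0.52, 0.231] pointing down, gripper open.
Joint ranges: [-179.16, 179.16], [-48.56, 103.87], [-65.8, 70.77], [-126.05, 130.52], [-82.76, 87.17], [-180, 180]. Speed limits (degrees/s): [127.2, 127.2, 147.25, 180, 180, 180].

## Interface

Orientations are given as [roll, pitch, yaw] about the fixed x, y, z axes, in that order (R = Rz(yaw) Ry(pitch) Rx(roll)).
In Python, from workcell import telemetry, optics, workorder gives the robot as it stands.
- The arm moves only by the shell command python3 -m handwheel 'ROWS' [FORCE]. ROWS is JSON, a list of rows, each an object of numbers: "tx", "ty", "tz": the shift along the tool's x, y, z in m; "ax", "ay", "az": the turn, a rotation vector about the tool's x, y, z in degrees; "jaw": the gripper command: -1 is shut, 1 is fully open, values between are in proportion. A call has exactly 10 rows; each row shifts and turns the commanded pose from where the row before left it, along the tool's axes as they then stand; what a row does not reach is not made up. A row lasts 1/8 s, in which the tool goes at most 62.5 mm and 10.7 degrees, less where a joint would pass 70% of its speed; a pose out of reach is approached as far as the arm can. A call is refused whole if a number of a shift passes 0.0625 or a number of a turn 10.7, either way. A call with a gripper value outside its range is refused whole. The fingers move at their own pace and stop on an object; FORCE is the grip in N (left out, the last holds). Time passes only in rows, so rows that do not move let the fingers close, or fill a call up. It gives the time, the measured TCP pose, the force, the opening and the grip force at its end, in the units of the state.
- telemetry.get_obs(): the state, without advancing time (a new reading comes with each control period).
- optics.camera(name): name is "side" or "top"; returns a dict with "color" (480x640x3 uint8, red, green, blue), "K" (3x3 intrinsics, pixels), "extrinsics" (4x4, takes a point from camera to world coordinates). Camera axes: x right, y down, z forward; pixel columns grow to the right and rows downward; lengths in m; the calibration is good to about 2 mm. A picture is of the moment at which its call begins. There is no depth.
- workorder.job_done(): hands the job in; it is judged then, once.
The state is a dict: "time": time; "q": joint angles; "qd": joint speeds; "joint_efforts": joint torques, N m; "ee_pos": TCP position; "tcp_rot": TCP orientation; "wrist_force": force on the tool from outside, world axes, zero at the start; "torque": the same for the moment, N m; "opening": finger opening in m; "grasp_force": force on a finger pad.
Only numpy, scipy, OpenCV 4.12 (cv2) and the standard library are available. Lean on these libraries where they do the work, as an engineer would, in place of code of your own. Each camera call takes 0.05 s, during which the arm holds its last target. There are 200 camera calls.

## Task

On the vacuum bench, screw the larger knurled cap (the 44 mm one) clockwise down its thread until it bottoms out, then back it off a quarter turn. Finish with the gripper still holding the cap by its knurled rim, a quarter turn open and still: do not let go at the end. Leave the smaller cap and the things lying about as they are.

Things in the scene. Friction and masses are not known exactly. Their poses are not given: they have to be found in the camera images.
- big_cap (a joint): turn of the larger knurled cap on its thread, rad: 0 = bottomed out hard on its shoulder, growing as it is unscrewed (anticlockwise from above, right-hand thread); it starts half a turn to nearly a full turn open and stops at 7. Clockwise from above tightens. It turns against slight friction (about 0.06 N m) and stays where it is left; past the stop the fingers slip round on the rim without harm at a moderate grip (25 N serves well). 5 mm of height per full turn.
- big_cap_mid (a point): centre of the larger cap, on its upright axis and half-way up. The cap is a black round knurled knob, 44 mm in diameter and 26 mm high, with a small 3 mm high radial rib on its top (x of this point points along the rib, z up). Bottomed out, the centre is 65 mm above the table and the rib points to the index mark on its block; it rises 0.8 mm per rad unscrewed. Below it is a 36 mm collar, so that fingers may reach down beside the cap to 40 mm above the table.
- big_valve: fixed aluminium valve block that carries the larger cap on a vertical stub through its middle: body 74 mm square, base plate 86 mm square, top 34 mm above the table; origin at the underside centre; small raised index mark (to 37 mm) on its top at its +x edge. The two blocks may stand either way round, left or right.
- small_valve: fixed aluminium valve block, 66 mm square (base plate 78 mm), with the smaller cap; top of the block 34 mm, of the cap about 75 mm above the table; to be left alone
- small_cap_rib (a point): outer end of the rib on top of the smaller knurled cap (30 mm diameter, 18 mm high), 11 mm off its axis; to be left alone
- screwdriver: bystander: screwdriver, 170 mm, lying between the two valve blocks (origin: about its middle, underside); loose, to be left where it lies
- seal_ring: bystander: steel seal ring lying flat, 40 mm across, 8 mm high; loose, to be left where it lies
- blank: bystander: steel blanking flange lying flat, 55 mm across, 8 mm high; loose, to be left where it lies
- dust_disc: bystander: thin round plastic dust cover lying flat, 50 mm across, 6 mm high; loose, to be left where it lies
- adapter: bystander: small flat electronics box, 85 x 65 x 24 mm; loose, to be left where it lies
- parts_case: bystander: flat parts case with clear lid, 130 x 180 x 44 mm; loose, to be left where it lies
- gauge: bystander: upright round steel vacuum gauge head, 48 mm across, 72 mm high; loose, to be left where it lies

How it is judged (in metres and radians):
On the way, in this order (a step that is already met when the one before it is completed fails the run):
1. the larger cap is screwed down until it bottoms out (value of joint big_cap below 0.1 rad), for 0.2 s.
2. the larger cap is backed off a quarter turn and held in the gripper (value of joint big_cap between 1.31 and 1.83 rad and contact force between big_cap and the fingers above 2 N and distance between the grasp point and big_cap_mid below 0.027 m), for 0.3 s.
At the end, for the whole second after the job is handed in: After having been bottomed out (within 0.1 rad of its stop), the larger cap stands a quarter turn open (1.31 to 1.83 rad), still, and is gripped by its rim: the fingers press on it with over 2 N and the grasp point is within 27 mm of the cap's centre (all of step 2 and velocity of joint big_cap between -0.1 and 0.1 rad/s); the arm keeps its last pose, push and grip.
It fails at once if the smaller cap is turned (distance of small_cap_rib from where it was at the start of the episode above 0.006 m).
It fails at once if a bystander is disturbed (distance of any of screwdriver, seal_ring, blank, dust_disc, adapter, parts_case, gauge from where it was at the start of the episode above 0.025 m).
It also fails if it takes over 64 s, if anything falls off the work surface, if the arm or the gripper's body presses on something with over 40 N, if the wrist force passes 120 N, or if a joint passes its speed limit or range.

## Working session

There is one attempt and no reset: what is moved stays moved. The work goes in short steps, Python scripts to look and compute and a shell command to move; the robot and the scene stay as the last step left them, time stands still between calls to the robot, and variables do not carry over. Pictures are saved under pics/ and viewed, at most 10 in all, crops included, and the job is handed in when it is done.

```bash
mkdir -p pics; ls
python3 - <<'E'
from workcell import telemetry, optics
import cv2,numpy as np
for n in("top","side"):
    c=optics.camera(n); cv2.imwrite(f"pics/{n}0.png",c["color"][:,:,::-1]); np.savez(f"{n}0.npz",**c)
    print(c["K"],c["extrinsics"])
print(telemetry.get_obs())
E
```

```text
pics
[[500.86462196   0.         305.80254425]
 [  0.         500.86462196 239.19248475]
 [  0.           0.           1.        ]] [[-0.00715332 -0.99516113  0.09799568  0.46515224]
 [-0.99985424  0.00559875 -0.0161295   0.02480198]
 [ 0.0155028  -0.09809677 -0.99505612  1.10769164]
 [ 0.          0.          0.          1.        ]]
[[544.23577772   0.         315.65024784]
 [  0.         544.23577772 246.44784409]
 [  0.           0.           1.        ]] [[-0.76072168 -0.41135815  0.50208266 -0.10270188]
 [-0.64894353  0.46625604 -0.60123007  0.79085741]
 [ 0.01322182 -0.78319204 -0.62163929  0.90826661]
 [ 0.          0.          0.          1.        ]]
{'time': 0.1, 'q': array([-7.09871198e+01,  5.01014871e+00,  1.00369779e+01,  9.50987831e+01,
       -6.07856340e-04,  8.99986851e+01]), 'qd': array([ 0.03870595,  0.01175314,  0.10786124,  0.03360665, -0.05940812,
        0.05330381]), 'joint_efforts': array([ 3.68135370e-04, -5.21558583e+01,  4.65654910e+01,  1.59883074e-02,
        2.50467627e-05,  5.56108546e-06]), 'ee_pos': array([ 0.17910829, -0.51979791,  0.23061479]), 'tcp_rot': array([-1.79928046e+02,  6.06204508e-04,  1.90141959e+01]), 'wrist_force': array([-0.30360562, -0.09775831, -0.35535501]), 'torque': array([-0.01929848, -0.04120239,  0.03294757]), 'grasp_force': 0.0, 'opening': 0.08551124512479104}
```

View pics/top0.png

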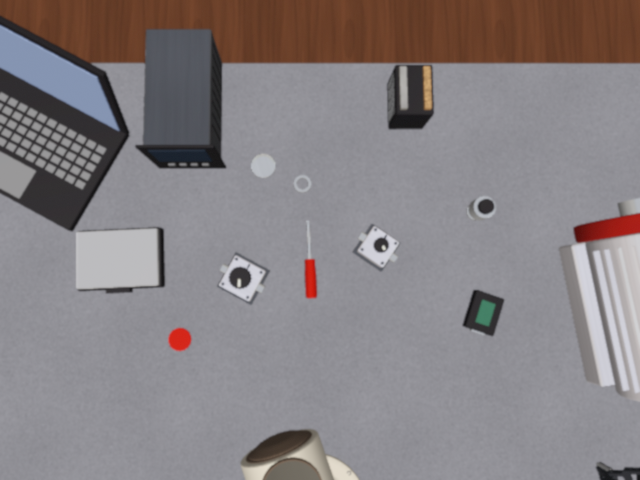

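View pics/side0.png

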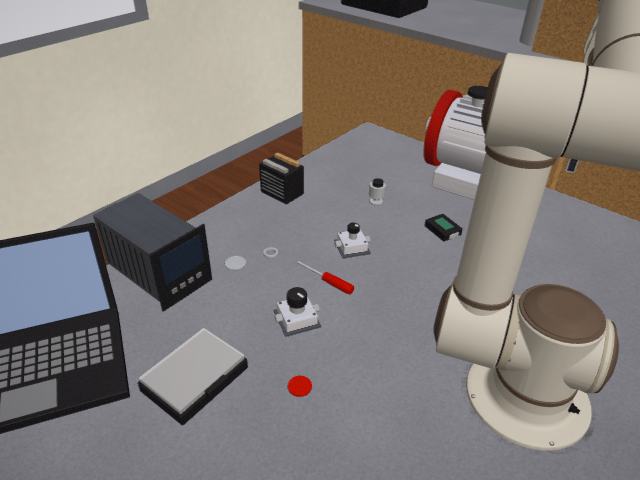

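The big cap is at top (240,277) and side (297,298). The small cap is at top (381,245), with the screwdriver between them. I'll zoom in to find the rib and index mark, and segment the cap.

Run:
```python
import cv2,numpy as np
t=np.load("top0.npz");s=np.load("side0.npz")
a=cv2.resize(t["color"][240:315,205:285],(400,375),interpolation=cv2.INTER_CUBIC)
b=cv2.resize(s["color"][270:345,260:340],(400,375),interpolation=cv2.INTER_CUBIC)
cv2.imwrite("pics/z.png",np.hstack([a,b])[:,:,::-1])
def pl(c,u,v,z):
    E=c["extrinsics"];d=E[:3,:3]@np.linalg.solve(c["K"],[u,v,1]);o=E[:3,3];return o+d*(z-o[2])/d[2]
for c,(u,v) in((t,(240,277)),(s,(297,298))):
    g=c["color"].max(2)<70; m=np.zeros_like(g); m[v-17:v+18,u-17:u+18]=1
    n,l,st,ce=cv2.connectedComponentsWithStats((g&m).astype(np.uint8)); k=l[v,u] or 1+np.argmax(st[1:,4])
    print(st[k],ce[k],[pl(c,*ce[k],z).round(4) for z in(.068,.08)])
print(pl(t,309,292,0.01),pl(t,310,262,.01))
```

```text
[230 268  20  19 241] [240.05394191 276.18672199] [array([0.4915, 0.1444, 0.068 ]), array([0.4912, 0.143 , 0.08  ])]
[287 287  20  21 332] [296.26204819 297.53313253] [array([0.4899, 0.1454, 0.068 ]), array([0.4814, 0.1546, 0.08  ])]
[0.45753891 0.00086508 0.01      ] [ 0.52294761 -0.00183733  0.01      ]
```

View pics/z.png

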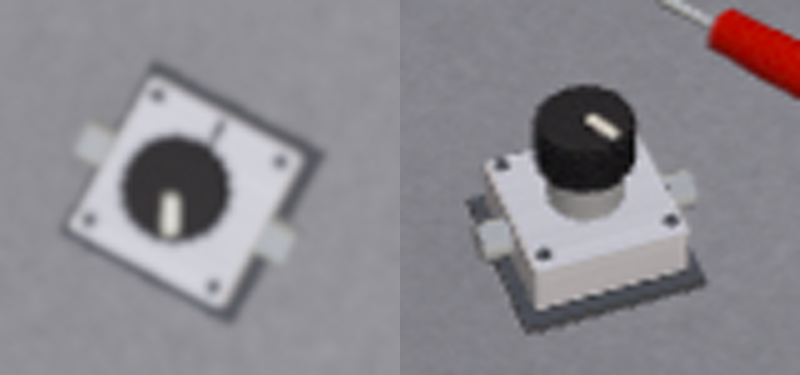

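The crops show the rib at about 174° world and the index mark at about -30°, so the cap is roughly 204° (3.56 rad) open. Its centre is near (0.4895, 0.144, 0.068). I'll start moving over to it.

```bash
python3 -m handwheel '[{"tx":0.0255,"ty":-0.0263,"jaw":1},{"tx":0.0255,"ty":-0.0263,"jaw":1},{"tx":0.0255,"ty":-0.0263,"jaw":1},{"tx":0.0255,"ty":-0.0263,"jaw":1},{"tx":0.0255,"ty":-0.0263,"jaw":1},{"tx":0.0255,"ty":-0.0263,"jaw":1},{"tx":0.0255,"ty":-0.0263,"jaw":1},{"tx":0.0255,"ty":-0.0263,"jaw":1},{"tx":0.0255,"ty":-0.0263,"jaw":1},{"tx":0.0255,"ty":-0.0263,"jaw":1}]' 25; python3 -c "
from workcell import telemetry as t;o=t.get_obs();print(o['q'],o['tcp_rot'])"
```

```text
[-7.09871198e+01  5.01014871e+00  1.00369779e+01  9.50987831e+01
 -6.07856340e-04  8.99986851e+01] [-1.79928046e+02  6.06204508e-04  1.90141959e+01]$[0]: bad value
```

```bash
python3 -m handwheel '[{"tx":0.0255,"ty":-0.0263,"tz":0,"ax":0,"ay":0,"az":0,"jaw":1},{"tx":0.0255,"ty":-0.0263,"tz":0,"ax":0,"ay":0,"az":0,"jaw":1},{"tx":0.0255,"ty":-0.0263,"tz":0,"ax":0,"ay":0,"az":0,"jaw":1},{"tx":0.0255,"ty":-0.0263,"tz":0,"ax":0,"ay":0,"az":0,"jaw":1},{"tx":0.0255,"ty":-0.0263,"tz":0,"ax":0,"ay":0,"az":0,"jaw":1},{"tx":0.0255,"ty":-0.0263,"tz":0,"ax":0,"ay":0,"az":0,"jaw":1},{"tx":0.0255,"ty":-0.0263,"tz":0,"ax":0,"ay":0,"az":0,"jaw":1},{"tx":0.0255,"ty":-0.0263,"tz":0,"ax":0,"ay":0,"az":0,"jaw":1},{"tx":0.0255,"ty":-0.0263,"tz":0,"ax":0,"ay":0,"az":0,"jaw":1},{"tx":0.0255,"ty":-0.0263,"tz":0,"ax":0,"ay":0,"az":0,"jaw":1}]' 25; python3 -c "
from workcell import telemetry as t;o=t.get_obs();print(o['q'],o['tcp_rot'])"
```

```text
time: 1.35
ee_pos: [0.3348, -0.1871, 0.2311]
tcp_rot: [-180.0, 0.0, 19.0]
wrist_force: [0.1, -0.3, 0.1]
opening: 0.0853
grasp_force: 0.0
[-2.92009416e+01 -1.75589766e+01 -1.04687615e+01  9.71013438e+01
  1.70002397e-03  1.31796789e+02] [-1.79990570e+02  6.14982220e-03  1.90022695e+01]
```

```bash
python3 -m handwheel '[{"tx":0.0255,"ty":-0.0263,"tz":0,"ax":0,"ay":0,"az":0,"jaw":1},{"tx":0.0255,"ty":-0.0263,"tz":0,"ax":0,"ay":0,"az":0,"jaw":1},{"tx":0.0255,"ty":-0.0263,"tz":0,"ax":0,"ay":0,"az":0,"jaw":1},{"tx":0.0255,"ty":-0.0263,"tz":0,"ax":0,"ay":0,"az":0,"jaw":1},{"tx":0.0255,"ty":-0.0263,"tz":0,"ax":0,"ay":0,"az":0,"jaw":1},{"tx":0.0255,"ty":-0.0263,"tz":0,"ax":0,"ay":0,"az":0,"jaw":1},{"tx":0.0255,"ty":-0.0263,"tz":0,"ax":0,"ay":0,"az":0,"jaw":1},{"tx":0.0255,"ty":-0.0263,"tz":0,"ax":0,"ay":0,"az":0,"jaw":1},{"tx":0.0255,"ty":-0.0263,"tz":0,"ax":0,"ay":0,"az":0,"jaw":1},{"tx":0.0255,"ty":-0.0263,"tz":0,"ax":0,"ay":0,"az":0,"jaw":1}]' 25
R='ignored'
python3 -m handwheel '[{"tx":0,"ty":0,"tz":0,"ax":0,"ay":0,"az":-10,"jaw":1},{"tx":0,"ty":0,"tz":0,"ax":0,"ay":0,"az":-10,"jaw":1},{"tx":0,"ty":0,"tz":0,"ax":0,"ay":0,"az":-10,"jaw":1},{"tx":0,"ty":0,"tz":0,"ax":0,"ay":0,"az":-10,"jaw":1},{"tx":0,"ty":0,"tz":0,"ax":0,"ay":0,"az":-10,"jaw":1},{"tx":0,"ty":0,"tz":0,"ax":0,"ay":0,"az":-10,"jaw":1},{"tx":0,"ty":0,"tz":0,"ax":0,"ay":0,"az":-10,"jaw":1},{"tx":0,"ty":0,"tz":0,"ax":0,"ay":0,"az":-10,"jaw":1},{"tx":0,"ty":0,"tz":0,"ax":0,"ay":0,"az":-10,"jaw":1},{"tx":0,"ty":0,"tz":0,"ax":0,"ay":0,"az":-10,"jaw":1}]' 25
python3 -m handwheel '[{"tx":0,"ty":0,"tz":0,"ax":0,"ay":0,"az":-10,"jaw":1},{"tx":0,"ty":0,"tz":0,"ax":0,"ay":0,"az":-10,"jaw":1},{"tx":0,"ty":0,"tz":0,"ax":0,"ay":0,"az":-10,"jaw":1},{"tx":0,"ty":0,"tz":0,"ax":0,"ay":0,"az":-10,"jaw":1},{"tx":0,"ty":0,"tz":0,"ax":0,"ay":0,"az":-10,"jaw":1},{"tx":0,"ty":0,"tz":0,"ax":0,"ay":0,"az":-10,"jaw":1},{"tx":0,"ty":0,"tz":0,"ax":0,"ay":0,"az":-10,"jaw":1},{"tx":0,"ty":0,"tz":0,"ax":0,"ay":0,"az":-10,"jaw":1},{"tx":0,"ty":0,"tz":0,"ax":0,"ay":0,"az":-10,"jaw":1},{"tx":0,"ty":0,"tz":0,"ax":0,"ay":0,"az":-10,"jaw":1}]' 25
python3 -m handwheel '[{"tx":0,"ty":0,"tz":0,"ax":0,"ay":0,"az":-10,"jaw":1},{"tx":0,"ty":0,"tz":0,"ax":0,"ay":0,"az":-10,"jaw":1},{"tx":0,"ty":0,"tz":0,"ax":0,"ay":0,"az":-10,"jaw":1},{"tx":0,"ty":0,"tz":0,"ax":0,"ay":0,"az":-10,"jaw":1},{"tx":0,"ty":0,"tz":0,"ax":0,"ay":0,"az":-10,"jaw":1},{"tx":0,"ty":0,"tz":0.02,"ax":0,"ay":0,"az":0,"jaw":1},{"tx":0,"ty":0,"tz":0.02,"ax":0,"ay":0,"az":0,"jaw":1},{"tx":0,"ty":0,"tz":0.02,"ax":0,"ay":0,"az":0,"jaw":1},{"tx":0,"ty":0,"tz":0.02,"ax":0,"ay":0,"az":0,"jaw":1},{"tx":0,"ty":0,"tz":0.02,"ax":0,"ay":0,"az":0,"jaw":1}]' 25
python3 -c "
from workcell import telemetry as t, optics
import cv2,numpy as np
o=t.get_obs();print(o['q'],o['ee_pos'],o['tcp_rot'])
c=optics.camera('side')['color'][180:350,200:400]
cv2.imwrite('pics/s1.png',cv2.resize(c,(800,600))[:,:,::-1])"
```

```text
time: 2.6
ee_pos: [0.4903, 0.1446, 0.231]
tcp_rot: [180.0, 0.0, 19.0]
wrist_force: [-0.3, -0.6, 0.6]
opening: 0.0853
grasp_force: 0.0
time: 3.85
ee_pos: [0.4899, 0.1434, 0.2309]
tcp_rot: [-180.0, -0.0, 119.3]
wrist_force: [0.1, 0.6, -0.3]
opening: 0.0854
grasp_force: 0.0
time: 5.1
ee_pos: [0.4899, 0.1434, 0.2309]
tcp_rot: [180.0, -0.0, -140.7]
wrist_force: [0.7, 0.6, -0.9]
opening: 0.0855
grasp_force: 0.0
time: 6.35
ee_pos: [0.4898, 0.1434, 0.1303]
tcp_rot: [180.0, -0.0, -91.0]
wrist_force: [-0.1, -0.3, 0.1]
opening: 0.0857
grasp_force: 0.0
[ 1.63164046e+01 -1.23403868e+00 -7.46574878e+00  8.38033285e+01
 -4.26422830e-05 -7.26940092e+01] [0.48978904 0.14337636 0.13027383] [ 1.79966560e+02 -1.04638159e-02 -9.09895832e+01]
```

View pics/s1.png

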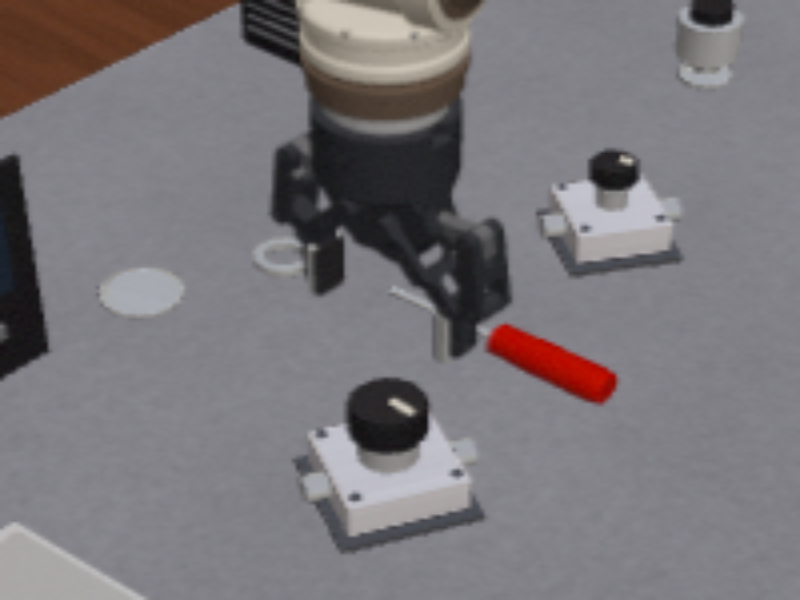

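The open fingers straddle the cap, which sits at crop (388,412). Next I descend to TCP z 0.046 and close on it.

```bash
python3 -m handwheel '[{"tx":0,"ty":0,"tz":0.014,"ax":0,"ay":0,"az":0,"jaw":1},{"tx":0,"ty":0,"tz":0.014,"ax":0,"ay":0,"az":0,"jaw":1},{"tx":0,"ty":0,"tz":0.014,"ax":0,"ay":0,"az":0,"jaw":1},{"tx":0,"ty":0,"tz":0.014,"ax":0,"ay":0,"az":0,"jaw":1},{"tx":0,"ty":0,"tz":0.014,"ax":0,"ay":0,"az":0,"jaw":1},{"tx":0,"ty":0,"tz":0.014,"ax":0,"ay":0,"az":0,"jaw":1},{"tx":0,"ty":0,"tz":0,"ax":0,"ay":0,"az":0,"jaw":1},{"tx":0,"ty":0,"tz":0,"ax":0,"ay":0,"az":0,"jaw":0.2},{"tx":0,"ty":0,"tz":0,"ax":0,"ay":0,"az":0,"jaw":0.2},{"tx":0,"ty":0,"tz":0,"ax":0,"ay":0,"az":0,"jaw":0.2}]' 25
python3 -m handwheel '[{"tx":0,"ty":0,"tz":0,"ax":0,"ay":0,"az":0,"jaw":-1},{"tx":0,"ty":0,"tz":0,"ax":0,"ay":0,"az":0,"jaw":-1},{"tx":0,"ty":0,"tz":0,"ax":0,"ay":0,"az":0,"jaw":-1},{"tx":0,"ty":0,"tz":0,"ax":0,"ay":0,"az":0,"jaw":-1},{"tx":0,"ty":0,"tz":0,"ax":0,"ay":0,"az":0,"jaw":-1},{"tx":0,"ty":0,"tz":0,"ax":0,"ay":0,"az":0,"jaw":-1},{"tx":0,"ty":0,"tz":0,"ax":0,"ay":0,"az":0,"jaw":-1},{"tx":0,"ty":0,"tz":0,"ax":0,"ay":0,"az":0,"jaw":-1},{"tx":0,"ty":0,"tz":0,"ax":0,"ay":0,"az":0,"jaw":-1},{"tx":0,"ty":0,"tz":0,"ax":0,"ay":0,"az":0,"jaw":-1}]' 25
```

```text
time: 7.65
ee_pos: [0.4903, 0.1435, 0.0477]
tcp_rot: [-180.0, 0.0, -91.0]
wrist_force: [0.7, 0.2, -0.3]
opening: 0.0512
grasp_force: 0.0
time: 8.9
ee_pos: [0.4894, 0.1435, 0.0479]
tcp_rot: [180.0, 0.0, -91.0]
wrist_force: [-5.7, 0.3, 6.6]
opening: 0.0435
grasp_force: 24.9
```

```bash
python3 -m handwheel '[{"tx":0,"ty":0.0005,"tz":0,"ax":0,"ay":0,"az":4,"jaw":-1},{"tx":0,"ty":0,"tz":0.00014,"ax":0,"ay":0,"az":10,"jaw":-1},{"tx":0,"ty":0,"tz":0.00014,"ax":0,"ay":0,"az":10,"jaw":-1},{"tx":0,"ty":0,"tz":0.00014,"ax":0,"ay":0,"az":10,"jaw":-1},{"tx":0,"ty":0,"tz":0.00014,"ax":0,"ay":0,"az":10,"jaw":-1},{"tx":0,"ty":0,"tz":0.00014,"ax":0,"ay":0,"az":10,"jaw":-1},{"tx":0,"ty":0,"tz":0.00014,"ax":0,"ay":0,"az":10,"jaw":-1},{"tx":0,"ty":0,"tz":0.00014,"ax":0,"ay":0,"az":10,"jaw":-1},{"tx":0,"ty":0,"tz":0.00014,"ax":0,"ay":0,"az":10,"jaw":-1},{"tx":0,"ty":0,"tz":0.00014,"ax":0,"ay":0,"az":6,"jaw":-1}]' 25
python3 -c "
from workcell import telemetry as t
o=t.get_obs();print(o['q'],o['torque'],o['wrist_force'])"
```

```text
time: 10.15
ee_pos: [0.4877, 0.1453, 0.0466]
tcp_rot: [179.8, -0.2, 178.9]
wrist_force: [-12.2, 10.7, 9.4]
opening: 0.0434
grasp_force: 25.4
[ 1.64325340e+01  3.37783315e-02 -1.55064002e+01  7.45823366e+01
  2.84584872e-01  1.75698330e+01] [2.1706613  2.49906191 0.09185827] [-12.1989987  10.6801722   9.3633833]
```

The lateral forces show the cap axis is about 2 mm further in +y than I estimated. I'll re-centre with a brief release and regrip.

```bash
python3 -m handwheel '[{"tx":0,"ty":0.002,"tz":0,"ax":0,"ay":0,"az":0,"jaw":-1},{"tx":0,"ty":0,"tz":0,"ax":0,"ay":0,"az":0,"jaw":0.2},{"tx":0,"ty":0,"tz":0,"ax":0,"ay":0,"az":0,"jaw":0.2},{"tx":0,"ty":0,"tz":0,"ax":0,"ay":0,"az":0,"jaw":0.2},{"tx":0,"ty":0,"tz":0,"ax":0,"ay":0,"az":0,"jaw":-1},{"tx":0,"ty":0,"tz":0,"ax":0,"ay":0,"az":0,"jaw":-1},{"tx":0,"ty":0,"tz":0,"ax":0,"ay":0,"az":0,"jaw":-1},{"tx":0,"ty":0,"tz":0,"ax":0,"ay":0,"az":0,"jaw":-1},{"tx":0,"ty":0,"tz":0,"ax":0,"ay":0,"az":0,"jaw":-1},{"tx":0,"ty":0,"tz":0,"ax":0,"ay":0,"az":0,"jaw":-1}]' 25
python3 -m handwheel '[{"tx":0,"ty":0,"tz":0,"ax":0,"ay":0,"az":4,"jaw":-1},{"tx":0,"ty":0,"tz":0.00014,"ax":0,"ay":0,"az":10,"jaw":-1},{"tx":0,"ty":0,"tz":0.00014,"ax":0,"ay":0,"az":10,"jaw":-1},{"tx":0,"ty":0,"tz":0.00014,"ax":0,"ay":0,"az":10,"jaw":-1},{"tx":0,"ty":0,"tz":0.00014,"ax":0,"ay":0,"az":10,"jaw":-1},{"tx":0,"ty":0,"tz":0.00014,"ax":0,"ay":0,"az":10,"jaw":-1},{"tx":0,"ty":0,"tz":0.00014,"ax":0,"ay":0,"az":10,"jaw":-1},{"tx":0,"ty":0,"tz":0.00014,"ax":0,"ay":0,"az":10,"jaw":-1},{"tx":0,"ty":0,"tz":0.00014,"ax":0,"ay":0,"az":10,"jaw":-1},{"tx":0,"ty":0,"tz":0.00014,"ax":0,"ay":0,"az":6,"jaw":-1}]' 25
python3 -c "
from workcell import telemetry as t
o=t.get_obs();print(o['q'],o['torque'],o['wrist_force'])"
```

```text
time: 11.4
ee_pos: [0.4896, 0.1455, 0.0461]
tcp_rot: [180.0, 0.0, 179.0]
wrist_force: [0.4, 0.4, 1.6]
opening: 0.0432
grasp_force: 25.7
time: 12.65
ee_pos: [0.4894, 0.1452, 0.0448]
tcp_rot: [-180.0, 0.0, 88.8]
wrist_force: [-1.5, -1.3, 2.9]
opening: 0.0434
grasp_force: 25.7
[ 1.65403270e+01  2.05674018e-01 -1.55339326e+01  7.42823104e+01
 -2.46605762e-02  1.07786374e+02] [-0.2813417   0.18825884  0.05005444] [-1.4514537  -1.34919302  2.89704924]
```

Well centred now, 180° turned so far. I'll go another 50° to reach the stop and slip past it.

```bash
python3 -m handwheel '[{"tx":0,"ty":0,"tz":0.0001,"ax":0,"ay":0,"az":6,"jaw":-1},{"tx":0,"ty":0,"tz":0.0001,"ax":0,"ay":0,"az":6,"jaw":-1},{"tx":0,"ty":0,"tz":0.0001,"ax":0,"ay":0,"az":6,"jaw":-1},{"tx":0,"ty":0,"tz":0,"ax":0,"ay":0,"az":6,"jaw":-1},{"tx":0,"ty":0,"tz":0,"ax":0,"ay":0,"az":6,"jaw":-1},{"tx":0,"ty":0,"tz":0,"ax":0,"ay":0,"az":5,"jaw":-1},{"tx":0,"ty":0,"tz":0,"ax":0,"ay":0,"az":5,"jaw":-1},{"tx":0,"ty":0,"tz":0,"ax":0,"ay":0,"az":5,"jaw":-1},{"tx":0,"ty":0,"tz":0,"ax":0,"ay":0,"az":5,"jaw":-1},{"tx":0,"ty":0,"tz":0,"ax":0,"ay":0,"az":0,"jaw":-1}]' 25
python3 -c "
from workcell import telemetry as t, optics
import cv2,numpy as np
o=t.get_obs();print(o['q'],o['torque'],o['wrist_force'])
c=[optics.camera(n)['color'] for n in('top','side')]
cv2.imwrite('pics/s2.png',np.hstack([cv2.resize(c[0][240:315,200:280],(400,375),interpolation=2),cv2.resize(c[1][265:340,257:337],(400,375),interpolation=2)])[:,:,::-1])"
```

```text
time: 13.9
ee_pos: [0.4893, 0.1454, 0.0443]
tcp_rot: [-180.0, 0.0, 39.1]
wrist_force: [-1.2, 0.1, 0.9]
opening: 0.0437
grasp_force: 25.8
[ 1.65554173e+01  2.26723466e-01 -1.55694243e+01  7.42311521e+01
 -4.36810354e-03  1.57473763e+02] [-0.0326389   0.10888161  0.47311146] [-1.22880301  0.11037228  0.9133844 ]
```

View pics/s2.png

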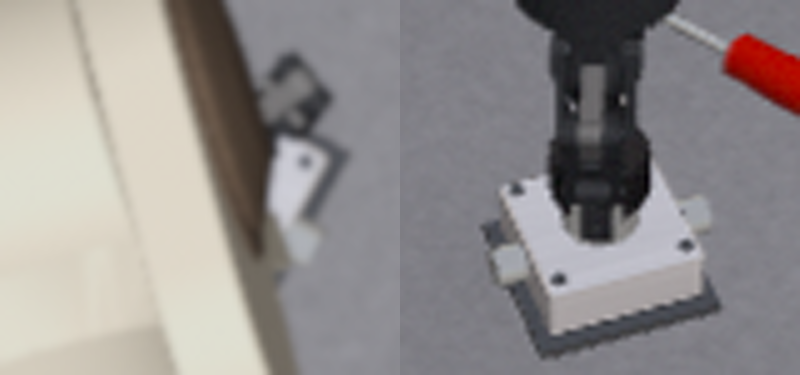

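The picture doesn't show the rib because the arm and fingers hide it. The torque does settle it: 0.47 N m against 0.05 while turning, so the cap is at the stop and the pads slipped. Backing off 91°, which allows for windup.

```bash
python3 -m handwheel '[{"tx":0,"ty":0,"tz":0,"ax":0,"ay":0,"az":-5,"jaw":-1},{"tx":0,"ty":0,"tz":-0.00014,"ax":0,"ay":0,"az":-10,"jaw":-1},{"tx":0,"ty":0,"tz":-0.00014,"ax":0,"ay":0,"az":-10,"jaw":-1},{"tx":0,"ty":0,"tz":-0.00014,"ax":0,"ay":0,"az":-10,"jaw":-1},{"tx":0,"ty":0,"tz":-0.00014,"ax":0,"ay":0,"az":-10,"jaw":-1},{"tx":0,"ty":0,"tz":-0.00014,"ax":0,"ay":0,"az":-10,"jaw":-1},{"tx":0,"ty":0,"tz":-0.00014,"ax":0,"ay":0,"az":-10,"jaw":-1},{"tx":0,"ty":0,"tz":-0.00014,"ax":0,"ay":0,"az":-10,"jaw":-1},{"tx":0,"ty":0,"tz":-0.00014,"ax":0,"ay":0,"az":-10,"jaw":-1},{"tx":0,"ty":0,"tz":-0.00014,"ax":0,"ay":0,"az":-6,"jaw":-1}]' 25
python3 -m handwheel '[{"tx":0,"ty":0,"tz":0,"ax":0,"ay":0,"az":0,"jaw":-1},{"tx":0,"ty":0,"tz":0,"ax":0,"ay":0,"az":0,"jaw":-1},{"tx":0,"ty":0,"tz":0,"ax":0,"ay":0,"az":0,"jaw":-1},{"tx":0,"ty":0,"tz":0,"ax":0,"ay":0,"az":0,"jaw":-1},{"tx":0,"ty":0,"tz":0,"ax":0,"ay":0,"az":0,"jaw":-1},{"tx":0,"ty":0,"tz":0,"ax":0,"ay":0,"az":0,"jaw":-1},{"tx":0,"ty":0,"tz":0,"ax":0,"ay":0,"az":0,"jaw":-1},{"tx":0,"ty":0,"tz":0,"ax":0,"ay":0,"az":0,"jaw":-1},{"tx":0,"ty":0,"tz":0,"ax":0,"ay":0,"az":0,"jaw":-1},{"tx":0,"ty":0,"tz":0,"ax":0,"ay":0,"az":0,"jaw":-1}]' 25
python3 -c "
from workcell import telemetry as t, optics
import cv2,numpy as np
o=t.get_obs();print(o['q'],o['torque'],o['qd'])
c=[optics.camera(n)['color'] for n in('top','side')]
cv2.imwrite('pics/s3.png',np.hstack([cv2.resize(c[0][240:315,200:280],(400,375),interpolation=2),cv2.resize(c[1][265:340,257:337],(400,375),interpolation=2)])[:,:,::-1])"
```

```text
time: 15.25
ee_pos: [0.4894, 0.1454, 0.0456]
tcp_rot: [-180.0, -0.0, 130.3]
wrist_force: [-0.2, -0.2, 0.0]
opening: 0.0436
grasp_force: 25.7
time: 16.5
ee_pos: [0.4894, 0.1454, 0.0456]
tcp_rot: [-180.0, -0.0, 130.0]
wrist_force: [-1.8, -0.3, -1.5]
opening: 0.0434
grasp_force: 25.7
[ 1.65474124e+01  1.86822397e-01 -1.54592961e+01  7.43690519e+01
 -2.09424185e-03  6.65375068e+01] [-0.04334133  0.32416455  0.03167568] [-0.09208458  0.02584959 -0.02704721 -0.02338542  0.05595757  0.03237174]
```

View pics/s3.png

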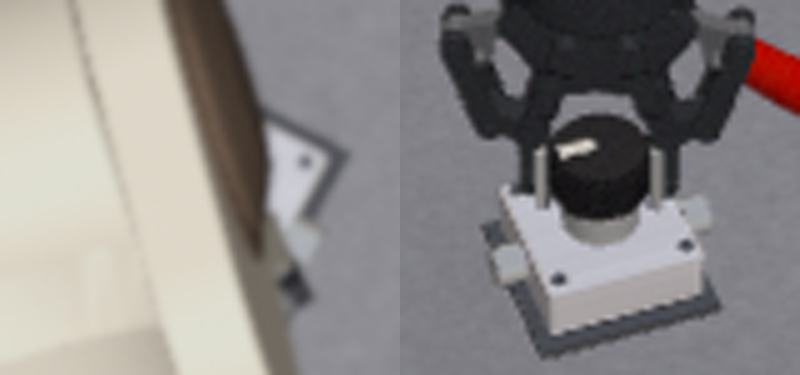

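The side view shows the rib from crop (557,155) to (596,146). I'll check its world angle, which should be 60° (index at -30° plus 90°).

Run:
```python
import numpy as np
c=np.load("side0.npz");E=c["extrinsics"]
def pl(x,y,z,x0,y0):
    d=E[:3,:3]@np.linalg.solve(c["K"],[(x-400)/5-.4+x0,y/5-.4+y0,1]);o=E[:3,3];return (o+d*(z-o[2])/d[2])[:2]
def an(a,b): v=b-a;return np.degrees(np.arctan2(v[1],v[0])),np.hypot(*v)
f=lambda x,y:pl(x,y,.081,257,265)
print(an(f(596,146),f(557,155)))
# block right-hand hole pairs -> block axes
g=lambda x,y:pl(x,y,.034,257,265)
print(an(g(558,278),g(686,245)))
h=lambda x,y:pl(x,y,.083,260,270)
print("start rib",an(h(588,118),h(617,135)))
```

```text
(np.float64(59.85499676985382), np.float64(0.017951953766984004))
(np.float64(-119.11643435854847), np.float64(0.060183400490627065))
start rib (np.float64(-178.83401064678782), np.float64(0.016734388472202384))
```

The rib is at 59.9° and the index at about -29°, so the cap is about 89° open, and the grip reads 25 N and steady.

```bash
python3 -c "
from workcell import workorder;print(workorder.job_done())"
```

```text
the job is handed in; nothing more can be done
None
```

The 44 mm cap was screwed down to its stop, backed off about 89° (measured from the rib in the side view) and handed in still gripped at about 25 N; the hand-in gave no verdict.

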